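# Lock the tilting stage's axle with its R-clip

## Task

Take the steel R-clip out of the wooden rack and lock the axle of the blue tilting stage with it: push the straight leg all the way through the cross-hole in the axle's free end until the bent leg has ridden over the axle and snapped round it, then let go and leave the clip there. Do not disturb the two gauges in the rack or the other small things on the bench.

Things in the scene. Friction and masses are not known exactly. Their poses are not given: they have to be found in the camera images.
- clip_coil (a point): Centre of the coil of the loose R-clip (bare steel, 50-80 g, 6 mm wire), the place to grip. Coil: disc 26 mm in diameter, 12 mm thick, flat faces along the clip's y. Clip axes: z up along the straight leg from tip to coil, x from straight leg towards bent leg, y across the flat of the clip. It starts coil up in any one rack slot, legs 63 mm deep, coil 19 mm clear of the rack: lift 70 mm to clear.
- clip_seat (a point): Point on the centre line of the clip's straight leg that lies at the middle of the cross-hole when the clip is home: 45 mm below the coil's centre and 10 mm from it towards -x (same axes as clip_coil). The straight leg is a 6 mm round rod.
- clip_tip (a point): Rounded tip of the straight leg, 50 mm below clip_seat and 95 mm below the coil's centre (same axes). It is 14 mm lower than the flared end of the bent leg, whose outer side is 23 mm from the straight leg's centre line.
- bent_leg (a joint): Opening of the sprung bent leg, rad: 0 at rest, about 0.1 while riding over the axle, at most 0.4, near 0 once snapped home. It touches the axle from about 27 mm before home; riding over takes some 5 to 15 N of push, then the force falls, the axle sits in the leg's bulge and further push meets a hard stop.
- axle_mid (a point): Point fixed to the stage (axes as stage) on the axle's centre line, 110 mm above the bench, where the cross-hole is on average: the axle can stand up to 9 mm to either side of its mid position along its length (y), so the hole is somewhere within 9 mm of this point along the axle and must be found by sight or by feel. The axle is a tight fit and does not slide when touched.
- axle (a joint): Turn of the steel axle (24 mm thick) with its aluminium plate, rad: 0 with the cross-hole upright; positive leans the hole's upper end to the stage's +x. Stiff (0.3 N m friction), stays as it is, need not be moved. The hole goes right through, 8 mm square, its two mouths countersunk to 12 mm. The clip goes in from above along the hole, its y along the axle, bent leg on either side.
- stage: Blue tilting stage, fixed: base 130 mm (x) by 200 mm (y) by 15 mm, origin under its centre. Two bearings, 130 mm high, carry the axle along y at 110 mm height; its free end sticks out at -y, the hole on average 125 mm from the origin, 38 mm from the bearing and 25 mm from the axle's end. Nothing lies under or beside the free end down to the bench.
- rack: Wooden block, 156 mm long (x) by 44 mm (y) by 75 mm high, fixed, origin under its centre. Three slots in its top, 50 mm apart along x, 29 mm by 9 mm each, hold the clip and two gauges upright, their 12 mm thick heads flat across the block's y.
- gauge_round_head (a point): Centre of the round head (26 mm diameter, 12 mm thick) of a flat steel gauge that stands in another rack slot. As high as the clip's coil. To be left alone.
- gauge_square_head (a point): Centre of the square head (24 by 12 by 24 mm) of another flat gauge in the remaining rack slot. To be left alone.
- loupe: Small black eye loupe, 38 mm wide, 30 mm high, on the bench. Origin under its centre. To be left alone.
- jar: Glass jar with a steel lid, 56 mm wide, 60 mm high, on the bench. Origin under its centre. To be left alone.
- screwdriver: Screwdriver lying on the bench. To be left alone.
- brush: Brush lying on the bench. To be left alone.
- weight: Brass weight with a knob, 36 mm wide, 48 mm high, on the bench. Origin under its centre. To be left alone.
Things that resemble listed ones, but are neither listed nor needed, are in the scene too. Leave any purple look-alike of the part that bears clip_coil alone.

How it is judged:
On the way:
1. the clip is lifted clear of the rack (height (world z) of clip_coil above 0.18 m), for 0.1 s.
At the end, for the whole second after the job is handed in: Clip released and at rest, fully home in the cross-hole: seat point on the axle's centre line (6 mm; within 13 mm of the hole's mid position along it), coil up (leg within 0.7 rad of upright), clip square across the axle (0.25 rad), bent leg snapped round the axle (opened less than 0.05 rad) (x of clip_seat in the frame of axle_mid between -0.006 and 0.006 m and y of clip_seat in the frame of axle_mid between -0.013 and 0.013 m and z of clip_seat in the frame of axle_mid between -0.006 and 0.006 m and angle between the y axis of clip_seat and the y axis of axle_mid, either way round below 0.25 rad and angle between clip_seat's own z axis and vertical below 0.7 rad and value of joint bent_leg below 0.05 rad and linear speed of clip below 0.02 m/s); the robot touches nothing.
It fails at once if a gauge in the rack is disturbed (moved more than 15 mm) (distance of any of gauge_round_head, gauge_square_head from where it was at the start of the episode above 0.015 m).
It fails at once if another thing on the bench is disturbed (moved more than 20 mm) (distance of any of loupe, jar, screwdriver, brush, weight from where it was at the start of the episode above 0.02 m).
It also fails if it takes over 64 s, if anything falls off the work surface, if the arm or the gripper's body presses on something with over 40 N, if the wrist force passes 120 N, or if a joint passes its speed limit or range.

## Robot

A 7-joint arm with a two-finger parallel gripper is mounted at the origin on the work surface. World frame = base frame: x ahead of the robot, y to its left, z up, the work surface at z = 0. Lengths are in m, angles in rad, forces in N, time in s.
With the tool pointing down it reaches from about 0.4 to 0.925 m from the base axis. Payload 4.1 kg.
Tool frame: the origin (TCP) lies between the finger pads; the fingertips stand 11 mm ahead of it and the grasp point (between the pads) lies 8 mm behind it (bot.tips_ahead is the distance from the TCP to the fingertips, in m); z points along the fingers, y is the direction in which the jaws open and shut (so a half turn about z gives the same grasp; the last joint's range is limited). The gripper opens to 85 mm and grips with 20 to 120 N. Pads are 22 mm wide; open, the fingers measure 114 mm over their backs; the gripper's body (76 mm by 85 mm) begins 54 mm behind the grasp point. The pads swing forward as they close: fully open they stand 13 mm farther back than shut.
Start: joints at [-1.313, 0.398, 0.045, 1.537, -0.019, 1.207, -0.051], TCP at [0.227, 0.609, 0.242] pointing down, gripper open.
Joint ranges: [-2.82, 2.82], [-0.49, 2.23], [-1.37, 1.46], [0, 2.46], [-1.36, 4.5], [0.23, 2], [-2.94, 2.94]. Speed limits (rad/s): [2.57, 2.57, 3.14, 3.14, 3.14, 3.14, 3.14].

## Interface

Orientations are given as a unit quaternion [w, x, y, z].
In Python, from plant import bot, vision, hand_in gives the robot as it stands.
- The arm moves only by the tool jog_arm, never from a script. Its argument "deltas" is a list of rows, each a list of 7 numbers: the turn, a rotation vector about the tool's x, y, z in units of 5 degrees (1.0 is 5 degrees), then the shift along the tool's x, y, z in m, then the opening, from -1 (shut) to 1 (fully open). A call has 1 to 12 rows; each row shifts and turns the commanded pose from where the row before left it, along the tool's axes as they then stand; what a row does not reach is not made up. A row lasts 1/12 s, in which the tool goes at most 41.7 mm and 7.16 degrees, less where a joint would pass 70% of its speed; a pose out of reach is approached as far as the arm can. A call is refused whole if a number of a shift passes 0.0417 or a number of a turn 1, either way. A call with a gripper value outside its range is refused whole. The fingers move at their own pace and stop on an object; "grip_force" is the grip in N (left out, the last holds). Time passes only in rows, so rows that do not move let the fingers close. It gives the time, the measured TCP pose, the force and the opening at its end, in the units of the state.
- bot.observe(): the state, without advancing time (a new reading comes with each control period).
- vision.capture(name): name is "scene" or "top" or "wrist"; returns a dict with "pixels" (384x512x3 uint8, red, green, blue), "K" (3x3 intrinsics, pixels), "dist_coeffs" ([k1, k2, p1, p2, k3] as OpenCV has them; the pictures are not rectified), "T" (4x4, takes a point from camera to world coordinates). Camera axes: x right, y down, z forward; pixel columns grow to the right and rows downward; lengths in m; the calibration is good to about 2 mm. A picture is of the moment at which its call begins. There is no depth.
- hand_in(): hands the job in, once; it reports no verdict.
The state is a dict: "clock": time; "joint_positions": joint angles; "qd": joint speeds; "joint_torque": joint torques, N m; "tool_pos": TCP position; "tool_rot": TCP orientation; "wrist_force": force on the tool from outside, world axes, zero at the start; "ft_torque": the same for the moment, N m; "gripper_width": opening from 0.0 (shut) to 1.0 (fully open).
Only numpy, scipy, OpenCV 4.12 (cv2) and the standard library are available. Lean on these libraries where they do the work, as an engineer would, in place of code of your own. Each camera call takes 0.05 s, during which the arm holds its last target. There are 200 camera calls.

## Working session

There is one attempt and no reset: what is moved stays moved. The work goes in short steps, Python scripts to look and compute and a tool call to move; the robot and the scene stay as the last step left them, time stands still between calls to the robot, and variables do not carry over. Pictures are saved under pics/ and viewed, about 8 in all and at most 12, crops included, and the job is handed in when it is done.

Besides the shell and the picture viewer there is one more tool, called as name([rows], argument=value, ...), one row to a line, values as JSON. jog_arm: Moves the arm, as the interface text tells. Its arguments: {"type":"object","properties":{"deltas":{"type":"array"},"grip_force":{"type":"number"}},"required":["deltas"]}

```bash
mkdir -p pics; cat > h.py <<'E'
import numpy as np,cv2,pickle
from plant import bot,vision,hand_in
from scipy.spatial.transform import Rotation as R
def cap(n,save=None):
    d=vision.capture(n); d={k:np.array(d[k]) for k in d}
    if save:
        cv2.imwrite(f'pics/{save}.png',d['pixels'][:,:,::-1]); pickle.dump(d,open(f'pics/{save}.pkl','wb'))
    return d
def load(s): return pickle.load(open(f'pics/{s}.pkl','rb'))
def ray(d,uv):
    p=cv2.undistortPoints(np.array([[uv]],float),d['K'],d['dist_coeffs'])[0,0]
    v=d['T'][:3,:3]@np.r_[p,1]; return d['T'][:3,3],v/np.linalg.norm(v)
def onz(d,uv,z):
    o,v=ray(d,uv); return o+v*(z-o[2])/v[2]
def tri(*rs):
    A=sum(np.eye(3)-np.outer(v,v) for o,v in rs); b=sum((np.eye(3)-np.outer(v,v))@o for o,v in rs)
    return np.linalg.solve(A,b)
def proj(d,P):
    Ti=np.linalg.inv(d['T']); return cv2.projectPoints(np.atleast_2d(P).astype(float),cv2.Rodrigues(Ti[:3,:3])[0],Ti[:3,3],d['K'],d['dist_coeffs'])[0][:,0]
def rot():
    q=bot.observe()['tool_rot']; return R.from_quat([q[1],q[2],q[3],q[0]])
E
python3 - <<'E'
from h import *
np.set_printoptions(precision=3,suppress=True)
a=cap('scene','scene0');b=cap('top','top0')
for d in(a,b): print(d['T'],d['K'][0])
cv2.imwrite('pics/both.png',np.hstack([a['pixels'],b['pixels']])[:,:,::-1])
print(bot.observe())
E
```

```text
[[ 0.777  0.438 -0.453  0.947]
 [ 0.63  -0.555  0.543 -0.509]
 [-0.013 -0.707 -0.707  0.718]
 [ 0.     0.     0.     1.   ]] [364.279   0.    256.115]
[[-0.034 -0.973  0.227  0.348]
 [-0.999  0.034 -0.003 -0.06 ]
 [-0.005 -0.227 -0.974  1.039]
 [ 0.     0.     0.     1.   ]] [363.368   0.    251.955]
{'clock': 0.1, 'joint_positions': array([-1.313,  0.399,  0.045,  1.538, -0.019,  1.207, -0.051]), 'qd': array([-0.001, -0.002, -0.001, -0.003,  0.   , -0.001,  0.001]), 'joint_torque': array([  0.003, -47.626,   1.37 , -25.495,   0.012,   0.005,   0.   ]), 'tool_pos': array([0.227, 0.609, 0.241]), 'tool_rot': array([-0.   ,  0.177,  0.984, -0.001]), 'wrist_force': array([0.482, 0.563, 0.673]), 'ft_torque': array([-0.036,  0.04 , -0.026]), 'gripper_width': 0.9984120695953267}
```

View pics/scene0.png

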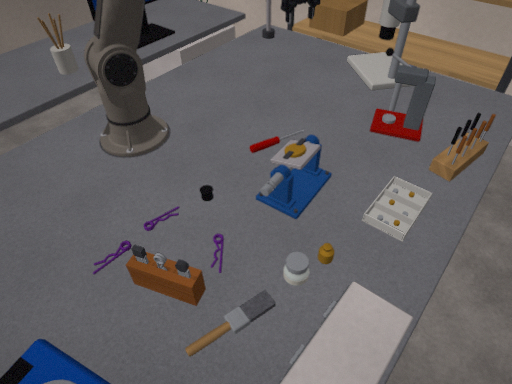

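View pics/top0.png

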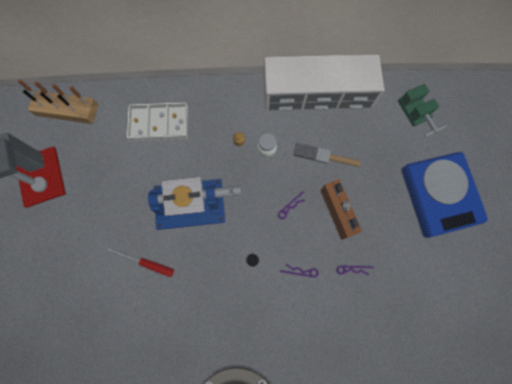

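The scene view shows the rack at about (165,277), with three heads at (139,252), (160,262) and (183,268); the middle one looks like a ring. The stage is at (295,178), with its free end near (270,187). In the top view the rack is at (342,209) and the axle's free end at (235,191). Next I'll enlarge both areas in one composite.

```bash
python3 - <<'E'
from h import *
np.set_printoptions(precision=4,suppress=True)
a=load('scene0');b=load('top0')
def crop(d,c,w):
    x,y=c; return cv2.resize(d['pixels'][y-3*w//8:y+3*w//8,x-w//2:x+w//2],(400,300),interpolation=cv2.INTER_CUBIC)
m=np.vstack([np.hstack([crop(a,(165,272),96),crop(b,(342,209),80)]),np.hstack([crop(a,(293,175),112),crop(b,(200,200),112)])])
cv2.imwrite('pics/zoom.png',m[:,:,::-1])
# rack/stage masks
for d,n,x0,y0,x1,y1 in((b,'top',310,170,370,245),(b,'top',140,170,245,235)):
    h=cv2.cvtColor(d['pixels'],cv2.COLOR_RGB2HSV); 
    if x0==310: mk=((h[...,0]<20)&(h[...,1]>110)); z=.075
    else: mk=((h[...,0]>100)&(h[...,0]<120)&(h[...,1]>150)); z=.015
    s=np.zeros_like(mk); s[y0:y1,x0:x1]=mk[y0:y1,x0:x1]
    c=max(cv2.findContours(s.astype(np.uint8),0,1)[0],key=cv2.contourArea)
    r=cv2.minAreaRect(c); bx=cv2.boxPoints(r); print(r); print(np.array([onz(d,p,z) for p in bx]))
E
```

```text
((342.298095703125, 207.9355926513672), (56.100772857666016, 15.829426765441895), 66.50143432617188)
[[ 0.5865 -0.2609  0.075 ]
 [ 0.6031 -0.3025  0.075 ]
 [ 0.4588 -0.3505  0.075 ]
 [ 0.4435 -0.3098  0.075 ]]
((185.52041625976562, 204.67950439453125), (41.121700286865234, 71.9686279296875), 83.51692199707031)
[[0.6105 0.2419 0.015 ]
 [0.6276 0.0319 0.015 ]
 [0.5067 0.0203 0.015 ]
 [0.4899 0.2249 0.015 ]]
```

View pics/zoom.png

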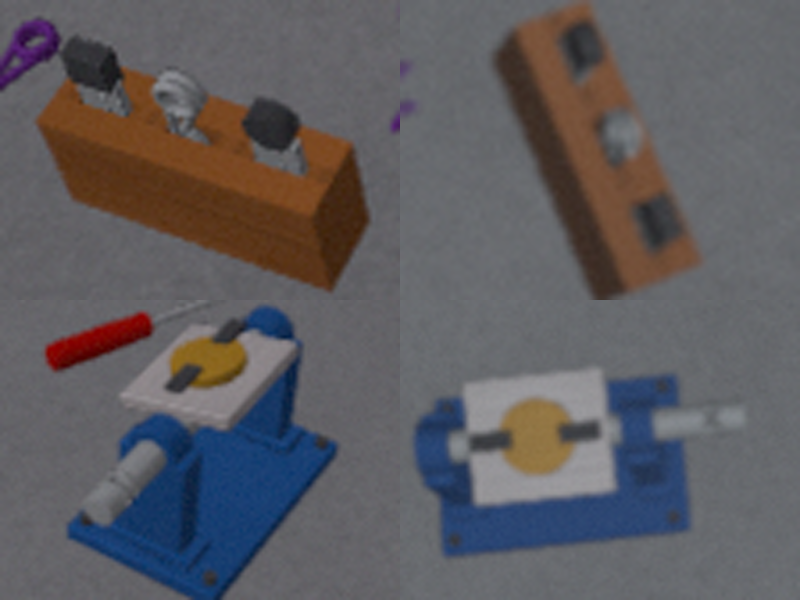

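```bash
python3 - <<'E'
from h import *
np.set_printoptions(precision=4,suppress=True)
a=load('scene0');b=load('top0')
print('coil',tri(ray(a,(160.2,257.1)),ray(b,(346.4,206.4))),onz(a,(160.2,257.1),.094),onz(b,(346.4,206.4),.094))
print('hole',tri(ray(a,(271.2,185.4)),ray(b,(231.1,191.3))),onz(a,(271.2,185.4),.122),onz(b,(231.1,191.3),.122))
# plate tilt: corners scene crop/top crop
S=[(120,400),(240,428),(302,345),(203,322)];T=[(616,490),(474,506),(463,381),(600,368)]
# match by world order: print each triangulated with both plausible assignments
for k in range(4):
    P=[];e=0
    for i in range(4):
        s=S[i];t=T[(k+i)%4]
        ra=ray(a,(237+s[0]*.28,133+(s[1]-300)*.28));rb=ray(b,(144+(t[0]-400)*.28,158+(t[1]-300)*.28))
        p=tri(ra,rb);P.append(p); e+=sum(np.linalg.norm(np.cross(p-o,v)) for o,v in(ra,rb))
    print(k,e);print(np.array(P))
o=bot.observe(); print(o['tool_pos'],rot().as_matrix())
E
```

```text
coil [ 0.5205 -0.3071  0.1086] [ 0.5116 -0.3008  0.094 ] [ 0.5222 -0.3126  0.094 ]
hole [ 0.5717 -0.0064  0.1118] [ 0.5794 -0.0125  0.122 ] [ 0.5674 -0.0089  0.122 ]
0 0.024947572704948042
[[0.5192 0.0622 0.1155]
 [0.5353 0.1978 0.0015]
 [0.5998 0.1709 0.1368]
 [0.584  0.0603 0.215 ]]
1 0.26178236275308076
[[0.4965 0.1488 0.0632]
 [0.5939 0.1614 0.0763]
 [0.6146 0.0828 0.1884]
 [0.535  0.078  0.1733]]
2 0.2830424915671673
[[0.5559 0.1128 0.1391]
 [0.6096 0.0738 0.1291]
 [0.5667 0.0977 0.1527]
 [0.5132 0.1678 0.1182]]
3 0.2776803467057244
[[0.573  0.0403 0.1728]
 [0.5572 0.0939 0.0774]
 [0.5465 0.1992 0.0832]
 [0.5674 0.1375 0.1761]]
[0.2268 0.6086 0.2414] [[-0.9371  0.3492 -0.0005]
 [ 0.3492  0.9371 -0.0017]
 [-0.0001 -0.0018 -1.    ]]
```

jog_arm([
  [0,0,0,-0.028,-0.026,0,1],
  [0,0,0,-0.028,-0.026,0,1],
  [0,0,0,-0.028,-0.026,0,1],
  [0,0,0,-0.028,-0.026,0,1],
  [0,0,0,-0.028,-0.026,0,1],
  [0,0,0,-0.028,-0.026,0,1],
  [0,0,0,-0.028,-0.026,0,1],
  [0,0,0,-0.028,-0.026,0,1],
  [0,0,0,-0.028,-0.026,0,1],
  [0,0,0,-0.028,-0.026,0,1],
  [0,0,0,-0.028,-0.026,0,1],
  [0,0,0,-0.028,-0.026,0,1],
])

```text
clock: 1.1
tool_pos: [0.4331, 0.1975, 0.2421]
tool_rot: [-0.0, 0.177, 0.984, 0.0]
wrist_force: [1.2, 0.5, 0.6]
gripper_width: 0.997
```

```bash
python3 - <<'E'
from h import *
np.set_printoptions(precision=4,suppress=True)
a=load('scene0');b=load('top0')
S=[(120,400),(240,428),(302,345),(203,322)];T=[(616,490),(600,368),(463,381),(474,506)]
for s,t in zip(S,T):
    ra=ray(a,(237+s[0]*.28,133+(s[1]-300)*.28));rb=ray(b,(144+(t[0]-400)*.28,158+(t[1]-300)*.28))
    p=tri(ra,rb); print(p,[np.linalg.norm(np.cross(p-o,v)) for o,v in(ra,rb)])
o=bot.observe(); r=rot(); print(o['clock'],o['tool_pos'],o['joint_positions'],r.as_matrix())
print('to coil z.25',r.inv().apply(np.array([.5205,-.307,.25])-o['tool_pos']))
E
```

```text
[0.5192 0.0622 0.1155] [np.float64(0.0010909351081963216), np.float64(0.001090935108196273)]
[0.6096 0.0738 0.1291] [np.float64(0.0038758258702440377), np.float64(0.0038758258702442355)]
[0.5998 0.1709 0.1368] [np.float64(0.0019527757348262531), np.float64(0.0019527757348260502)]
[0.5132 0.1678 0.1182] [np.float64(0.004894265427206104), np.float64(0.004894265427206229)]
1.1 [0.4331 0.1975 0.2421] [-0.8157  0.0856  0.3181  1.9437 -0.0301  1.1169  0.7288] [[-0.9371  0.349  -0.0003]
 [ 0.349   0.9371  0.0002]
 [ 0.0004  0.0001 -1.    ]]
to coil z.25 [-0.258  -0.4422 -0.008 ]
```

jog_arm([
  [0,0,0,-0.02,-0.034,0,1],
  [0,0,0,-0.02,-0.034,0,1],
  [0,0,0,-0.02,-0.034,0,1],
  [0,0,0,-0.02,-0.034,0,1],
  [0,0,0,-0.02,-0.034,0,1],
  [0,0,0,-0.02,-0.034,0,1],
  [0,0,0,-0.02,-0.034,0,1],
  [0,0,0,-0.02,-0.034,0,1],
  [0,0,0,-0.02,-0.034,0,1],
  [0,0,0,-0.02,-0.034,0,1],
  [0,0,0,-0.02,-0.034,0,1],
  [0,0,0,-0.02,-0.034,0,1],
])

```text
clock: 2.1
tool_pos: [0.5152, -0.2683, 0.2419]
tool_rot: [-0.0, 0.177, 0.984, 0.0]
wrist_force: [1.0, 0.0, 0.1]
gripper_width: 0.999
```

jog_arm([
  [0,0,-1,0,0,0,1],
  [0,0,-1,0,0,0,1],
  [0,0,-1,0,0,0,1],
  [0,0,-1,0,0,0,1],
  [0,0,-1,0,0,0,1],
  [0,0,-1,0,0,0,1],
  [0,0,-1,0,0,0,1],
  [0,0,-0.8,0,0,0,1],
  [0,0,0,0,0,0,1],
  [0,0,0,0,0,0,1],
])

```text
clock: 2.93
tool_pos: [0.5151, -0.2666, 0.242]
tool_rot: [-0.0, -0.16, 0.987, 0.0]
wrist_force: [0.2, 0.1, -0.6]
gripper_width: 1.0
```

```bash
python3 - <<'E'
from h import *
np.set_printoptions(precision=4,suppress=True)
w=cap('wrist','w1')
o=bot.observe(); r=rot(); print(o['clock'],o['tool_pos'],o['joint_positions'],r.as_matrix(),w['T'])
print('coil px',proj(w,[.5205,-.307,.107]))
E
```

```text
2.9833 [ 0.5151 -0.2666  0.242 ] [-0.0338  0.31    0.5481  1.7201 -0.1743  1.1607  2.456 ] [[-0.9485 -0.3167 -0.0005]
 [-0.3167  0.9485  0.0003]
 [ 0.0003  0.0005 -1.    ]] [[-0.3166  0.901   0.2965  0.4395]
 [ 0.9485  0.3008  0.0989 -0.2926]
 [-0.0001  0.3125 -0.9499  0.3738]
 [ 0.      0.      0.      1.    ]]
coil px [[209.96   175.0311]]
```

View pics/w1.png

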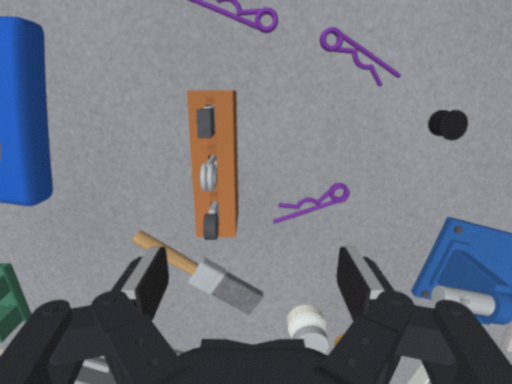

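The wrist view shows the coil at about (208,177), against a prediction of (210,175). The gauge heads are at (206,122) and (211,226), and the clip is the middle one.

```bash
python3 - <<'E'
from h import *
np.set_printoptions(precision=4,suppress=True)
w=load('w1'); o=bot.observe(); r=rot()
# heads' top faces z~.119
h1,h2=onz(w,(206,117),.119),onz(w,(211.5,220),.119); c=onz(w,(208,177),.107)
print(h1,h2,c,'yaw',np.degrees(np.arctan2(*(h2-h1)[[1,0]])), 'mid',(h1+h2)/2)
g=tri(ray(w,(208,177)),ray(load('scene0'),(160.2,257.1)),ray(load('top0'),(346.4,206.4))); print(g)
print('move',r.inv().apply(np.r_[c[:2],.099]-o['tool_pos']))
E
```

```text
[ 0.4695 -0.3235  0.119 ] [ 0.5582 -0.2931  0.119 ] [ 0.5229 -0.3082  0.107 ] yaw 18.918161231805136 mid [ 0.5138 -0.3083  0.119 ]
[ 0.5212 -0.3075  0.1095]
move [ 0.0057 -0.042   0.143 ]
```

jog_arm([
  [0,0,0,0.003,-0.021,0.02,1],
  [0,0,0,0.003,-0.021,0.02,1],
  [0,0,0,0,0,0.03,1],
  [0,0,0,0,0,0.03,1],
  [0,0,0,0,0,0.025,1],
  [0,0,0,0,0,0.018,1],
  [0,0,0,0,0,0,1],
  [0,0,0,0,0,0,1],
  [0,0,0,0,0,0,1],
])

```text
clock: 3.73
tool_pos: [0.5239, -0.3091, 0.1005]
tool_rot: [0.001, -0.161, 0.987, -0.001]
wrist_force: [0.0, -0.2, -0.6]
gripper_width: 1.0
```

jog_arm([
  [0,0,0,0,0,0,-1],
  [0,0,0,0,0,0,-1],
  [0,0,0,0,0,0,-1],
  [0,0,0,0,0,0,-1],
  [0,0,0,0,0,0,-1],
  [0,0,0,0,0,0,-1],
  [0,0,0,0,0,0,-1],
  [0,0,0,0,0,0,-1],
  [0,0,0,0,0,0,-1],
  [0,0,0,0,0,0,-1],
  [0,0,0,0,0,0,-1],
  [0,0,0,0,0,0,-1],
], grip_force=60)

```text
clock: 4.73
tool_pos: [0.5232, -0.3086, 0.0995]
tool_rot: [0.0, -0.161, 0.987, -0.0]
wrist_force: [0.2, -0.8, 1.8]
gripper_width: 0.128
```

jog_arm([
  [0,0,0,0,0,-0.01,-1],
  [0,0,0,0,0,-0.02,-1],
  [0,0,0,0,0,-0.03,-1],
  [0,0,0,0,0,-0.03,-1],
  [0,0,0,0,0,-0.03,-1],
  [0,0,0,0,0,-0.03,-1],
  [0,0,0,0,0,0,-1],
  [0,0,0,0,0,0,-1],
], grip_force=80)

```text
clock: 5.4
tool_pos: [0.5236, -0.309, 0.2515]
tool_rot: [0.002, -0.161, 0.987, -0.001]
wrist_force: [-0.5, -0.0, -0.7]
gripper_width: 0.127
```

```bash
python3 - <<'E'
from h import *
np.set_printoptions(precision=4,suppress=True)
w=cap('wrist','w2');a=cap('scene','s2')
o=bot.observe(); r=rot(); print(o['clock'],o['tool_pos'],o['gripper_width'],r.as_matrix())
u=proj(a,o['tool_pos'])[0]; print(u)
x,y=(u+[0,10]).astype(int)
c=cv2.resize(a['pixels'][y-36:y+36,x-48:x+48],(400,300),interpolation=2)
uw=proj(w,o['tool_pos'])[0];print(uw);cw=cv2.resize(w['pixels'][:300,100:500],(400,300))
cv2.imwrite('pics/z2.png',np.hstack([c,cw])[:,:,::-1]);print(x,y)
E
```

```text
5.5 [ 0.5223 -0.3078  0.2484] 0.12863020574796474 [[-0.948  -0.3184 -0.0017]
 [-0.3184  0.948   0.0013]
 [ 0.0012  0.0018 -1.    ]]
[143.3763 211.5665]
[256.8286 254.7132]
143 221
```

View pics/z2.png

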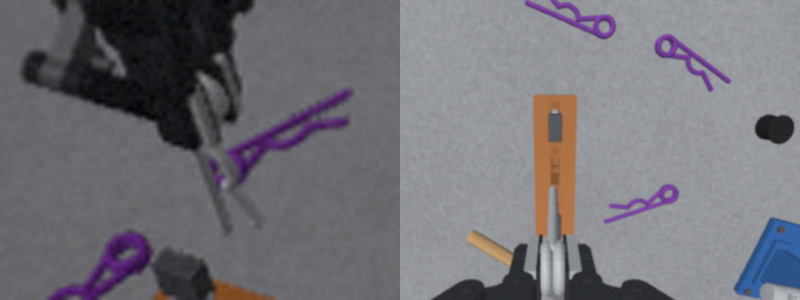

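```bash
python3 - <<'E'
from h import *
np.set_printoptions(precision=1,suppress=True)
w=load('w2');a=load('s2');o=bot.observe(); r=rot();p=o['tool_pos']
for s in(-1,1):
    # clip x = s*tool x ; clip z=-tool z
    P=[p+r.apply(v) for v in([0,0,-.008],[-s*.010,0,.037],[-s*.010,0,.087],[s*.011,0,.073])]
    print(s,((proj(a,P)-[95,185])*400/96).tolist(),(proj(w,P)+[300,0]).tolist())
E
```

```text
-1 [[197.0910598577111, 97.82488048869963], [201.71764085131466, 161.30287060004858], [226.96409199827568, 231.08939410348424], [260.08597578811697, 224.9431646771061]] [[556.9846501241777, 263.1484544097875], [556.3331882651305, 209.6913660842394], [555.806856224134, 185.533019788031], [555.8245224052623, 217.514723910191]]
1 [[197.0910598577111, 97.82488048869963], [241.04728734322217, 173.4202203511321], [264.4937248388222, 243.11842749764844], [218.26646598928053, 211.67800649759081]] [[556.9846501241777, 263.1484544097875], [556.1952478964637, 238.53757253202951], [555.7147827425199, 209.3547826625015], [555.9367714739615, 189.95217759544173]]
```

The clip is held with its straight leg on the tool's +x side: the predicted tip (227,231) and flared end (260,225) match the crop. Now over to the stage for a close look.

jog_arm([
  [0,0,0,-0.01,0.013,-0.005,-1],
  [0,0,0,-0.019,0.026,-0.005,-1],
  [0,0,0,-0.019,0.026,-0.005,-1],
  [0,0,0,-0.019,0.026,-0.005,-1],
  [0,0,0,-0.019,0.026,-0.005,-1],
  [0,0,0,-0.019,0.026,-0.005,-1],
  [0,0,0,-0.019,0.026,-0.005,-1],
  [0,0,0,-0.019,0.026,-0.005,-1],
  [0,0,0,-0.019,0.026,-0.005,-1],
  [0,0,0,-0.019,0.026,-0.005,-1],
  [0,0,0,-0.01,0.013,0,-1],
])

```text
clock: 6.42
tool_pos: [0.6218, 0.0047, 0.298]
tool_rot: [-0.001, -0.164, 0.986, 0.001]
wrist_force: [-0.0, 1.4, -0.9]
gripper_width: 0.127
```

jog_arm([
  [0,0,0.7,0,0,0,-1],
  [0,0,0.7,0,0,0,-1],
  [0,0,0.7,0,0,0,-1],
  [0,0,0.64,0,0,0,-1],
  [0,0,0,0,0,0,-1],
  [0,0,0,0,0,0,-1],
  [0,0,0,0,0,0,-1],
])

```text
clock: 7.0
tool_pos: [0.6208, -0.0017, 0.2984]
tool_rot: [-0.001, -0.043, 0.999, -0.0]
wrist_force: [-0.7, -0.3, 0.1]
gripper_width: 0.127
```

```bash
python3 - <<'E'
from h import *
np.set_printoptions(precision=4,suppress=True)
w=cap('wrist','w3')
o=bot.observe(); r=rot(); print(o['clock'],o['tool_pos'],o['gripper_width'],o['joint_positions'],r.as_matrix(),w['T'])
u=proj(w,[.5717,-.0064,.12])[0];print(u)
E
```

```text
7.05 [ 0.621  -0.0016  0.2987] 0.12030356269665457 [-0.4341  0.342   0.488   1.5421 -0.1636  1.2995  1.7301] [[-0.9964 -0.0852 -0.0011]
 [-0.0852  0.9964 -0.0002]
 [ 0.0012 -0.0001 -1.    ]] [[-0.0854  0.9468  0.3103  0.5416]
 [ 0.9964  0.0813  0.0259 -0.0091]
 [-0.0007  0.3114 -0.9503  0.4304]
 [ 0.      0.      0.      1.    ]]
[252.5423 124.6712]
```

View pics/w3.png

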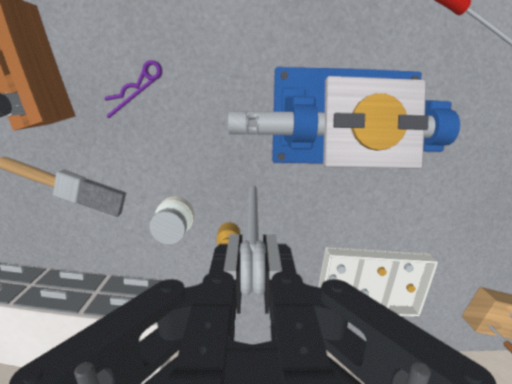

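The wrist view shows the axle level in the image, running from (229,124) to (455,126), with the cross-hole near (253,123). I'll enlarge it.

```bash
python3 - <<'E'
from h import *
w=load('w3')
c=cv2.resize(w['pixels'][95:155,222:302],(800,600),interpolation=cv2.INTER_CUBIC)
cv2.imwrite('pics/z3.png',c[:,:,::-1])
E
```

```text
(no output)
```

View pics/z3.png

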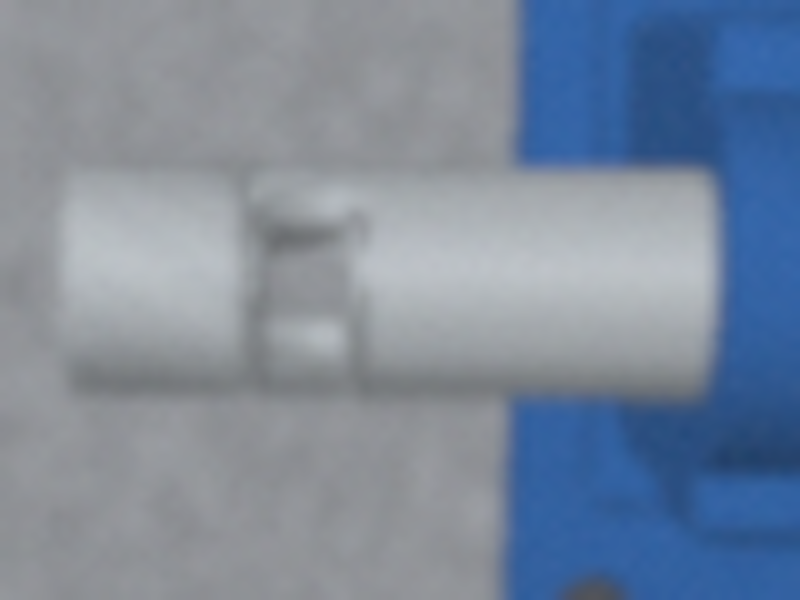

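```bash
cat > t.py <<'E'
from h import *
np.set_printoptions(precision=4,suppress=True)
w=load('w3')
C=onz(w,(252.25,123.0),.11)         # hole centre on axle line
h=w['T'][:3,3]-C; 
yaw=np.radians(94.7); ya=np.array([np.cos(yaw),np.sin(yaw),0])
h-=ya*(h@ya); h/=np.linalg.norm(h)  # hole up, perpendicular to the axle
def target(up):   # TCP with tip 'up' above axle centre
    z=-h; x=np.cross(ya,z); M=np.c_[x,ya,z]
    return C+h*up-M@[.010,0,.087],M
def delta(up):
    o=bot.observe();r=rot();p,M=target(up)
    return r.inv().apply(p-o['tool_pos']),np.degrees((r.inv()*R.from_matrix(M)).as_rotvec())/5
E
python3 - <<'E'
from t import *
e0=onz(w,(229.5,123.2),.11);e1=onz(w,(290,123.0),.11);e2=onz(w,(445,125.3),.11)
print('axle yaw',[np.degrees(np.arctan2(*(e-e0)[[1,0]])) for e in(e1,e2)])
o=bot.observe();r=rot()
print('C',C,'h',h,'lean deg',np.degrees(np.arcsin(h[0])))
print('tip px pred',proj(w,o['tool_pos']+r.apply([.01,0,.087])),proj(w,o['tool_pos']+r.apply([.013,0,.087])))
print('axle end',e0,'dist',np.linalg.norm(C-e0))
p,M=target(.04);print(p,delta(.04))
E
```

```text
axle yaw [np.float64(95.1389780586701), np.float64(94.98219666735592)]
C [ 0.571  -0.0068  0.11  ] h [-0.0913 -0.0075  0.9958] lean deg -5.237377414177658
tip px pred [[253.3214 188.3839]] [[253.3264 184.6599]]
axle end [ 0.5732 -0.0307  0.11  ] dist 0.02406661605350872
[ 0.5693 -0.0069  0.2374] (array([ 0.0519, -0.0009,  0.0613]), array([ 0.0002, -1.0642,  0.0374]))
```

jog_arm([
  [0,-0.53,0,0.013,0,0,-1],
  [0,-0.53,0.04,0.013,0,0,-1],
  [0,0,0,0.013,0,0,-1],
  [0,0,0,0.01,0,0.01,-1],
  [0,0,0,0,0,0.025,-1],
  [0,0,0,0,0,0.015,-1],
  [0,0,0,0,0,0,-1],
  [0,0,0,0,0,0,-1],
  [0,0,0,0,0,0,-1],
])

```text
clock: 7.8
tool_pos: [0.5779, -0.0051, 0.2478]
tool_rot: [0.047, -0.041, 0.998, 0.002]
wrist_force: [-0.2, -0.3, -0.1]
gripper_width: 0.125
```

```bash
python3 - <<'E'
from t import *
print(delta(.02),delta(.04)[0])
o=bot.observe();r=rot();print(o['clock'],o['wrist_force'])
v=cap('wrist','w4');s=cap('scene','s4')
tip=o['tool_pos']+r.apply([.01,0,.087]);m=C+h*.012
print('wrist tip,mouth',proj(v,[tip,m]),'scene',proj(s,[tip,m]))
x,y=proj(v,m)[0].astype(int);a=cv2.resize(v['pixels'][y-37:y+38,x-50:x+50],(400,300),interpolation=2)
X,Y=proj(s,m)[0].astype(int);b=cv2.resize(s['pixels'][Y-34:Y+11,X-30:X+30],(400,300),interpolation=2)
print(x,y,X,Y);cv2.imwrite('pics/z4.png',np.hstack([a,b])[:,:,::-1])
E
```

```text
(array([ 0.0097, -0.0011,  0.0296]), array([ 0.0009,  0.027 , -0.0081])) [ 0.0096 -0.0011  0.0096]
7.8 [-0.2271 -0.2604 -0.1173]
wrist tip,mouth [[253.1776 188.0357]
 [251.7806 164.3555]] scene [[272.2426 171.0573]
 [269.4418 182.3961]]
251 164 269 182
```

View pics/z4.png

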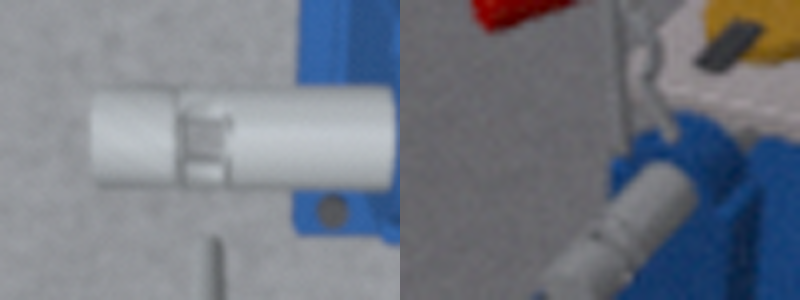

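```bash
python3 - <<'E'
from t import *
v=load('w4'); print(onz(v,(252.6,161.1),.11),C, v['T'][:3,3]-C,proj(v,C))
E
```

```text
[ 0.5707 -0.0061  0.11  ] [ 0.571  -0.0068  0.11  ] [-0.0845 -0.0064  0.2615] [[251.8052 161.3481]]
```

jog_arm([
  [0,0.03,0,0.005,-0.0008,0,-1],
  [0,0,0,0.0047,0,0.005,-1],
  [0,0,0,0,0,0.01,-1],
  [0,0,0,0,0,0.012,-1],
  [0,0,0,0,0,0,-1],
  [0,0,0,0,0,0,-1],
  [0,0,0,0,0,0,-1],
])

```text
clock: 8.48
tool_pos: [0.5701, -0.0062, 0.2187]
tool_rot: [0.045, -0.041, 0.998, 0.002]
wrist_force: [0.8, -0.3, 0.1]
gripper_width: 0.126
```

```bash
python3 - <<'E'
from t import *
d=delta(.02);print(d)
o=bot.observe();r=rot();print(o['clock'],o['wrist_force'])
v=cap('wrist','w5');s=cap('scene','s5')
m=C
x,y=proj(v,m)[0].astype(int);a=cv2.resize(v['pixels'][y-22:y+23,x-30:x+30],(400,300),interpolation=2)
X,Y=proj(s,m)[0].astype(int);b=cv2.resize(s['pixels'][Y-34:Y+11,X-30:X+30],(400,300),interpolation=2)
print(x,y,X,Y);cv2.imwrite('pics/z5.png',np.hstack([a,b])[:,:,::-1])
E
```

```text
(array([-0.0008, -0.0006,  0.0013]), array([ 0.0002, -0.0255, -0.007 ]))
8.4833 [ 0.8076 -0.3421  0.0518]
252 181 269 186
```

View pics/z5.png

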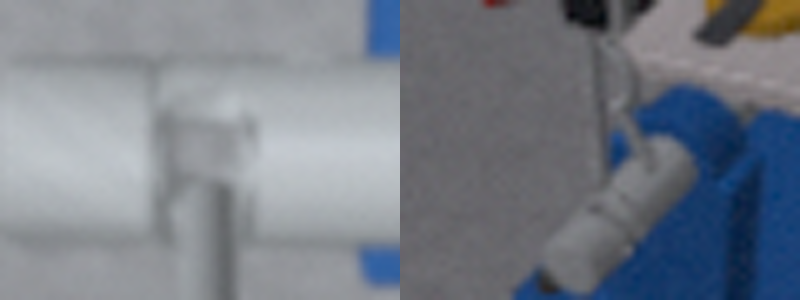

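jog_arm([
  [0,0,0,-0.0006,0,0.005,-1],
  [0,0,0,0,0,0.005,-1],
  [0,0,0,0,0,0.005,-1],
  [0,0,0,0,0,0,-1],
  [0,0,0,0,0,0,-1],
], grip_force=100)

```text
clock: 9.0
tool_pos: [0.5716, -0.0061, 0.2035]
tool_rot: [0.044, -0.041, 0.998, 0.002]
wrist_force: [0.1, 0.9, -0.5]
gripper_width: 0.124
```

```bash
python3 - <<'E'
from t import *
print(delta(.006),bot.observe()['wrist_force'])
E
```

```text
(array([-0.0007, -0.0007,  0.    ]), array([ 0.0018, -0.0341, -0.0085])) [ 0.1365  0.8716 -0.4762]
```

jog_arm([
  [0,0,0,0,0,0.005,-1],
  [0,0,0,0,0,0.005,-1],
  [0,0,0,0,0,0.005,-1],
  [0,0,0,0,0,0.005,-1],
  [0,0,0,0,0,0,-1],
  [0,0,0,0,0,0,-1],
])

```text
clock: 9.5
tool_pos: [0.5738, -0.0058, 0.1839]
tool_rot: [0.045, -0.041, 0.998, 0.002]
wrist_force: [0.6, -0.7, -0.7]
gripper_width: 0.121
```

```bash
python3 - <<'E'
from t import *
print(delta(-.014),bot.observe()['wrist_force'],bot.observe()['ft_torque'])
E
```

```text
(array([-0.0003, -0.0007,  0.0003]), array([ 0.0017, -0.0236, -0.0072])) [ 0.5687 -0.7027 -0.6734] [-0.005   0.1038  0.0563]
```

jog_arm([
  [0,0,0,0,0,0.004,-1],
  [0,0,0,0,0,0.004,-1],
  [0,0,0,0,0,0.004,-1],
  [0,0,0,0,0,0.004,-1],
  [0,0,0,0,0,0.003,-1],
  [0,0,0,0,0,0.003,-1],
  [0,0,0,0,0,0,-1],
])

```text
clock: 10.08
tool_pos: [0.576, -0.0057, 0.1616]
tool_rot: [0.045, -0.041, 0.998, 0.002]
wrist_force: [1.3, 0.1, -2.6]
gripper_width: 0.119
```

```bash
python3 - <<'E'
from t import *
print(delta(-.05),bot.observe()['wrist_force'],bot.observe()['ft_torque'])
E
```

```text
(array([-0.0002, -0.0007,  0.0139]), array([-0.0009, -0.0153, -0.0078])) [ 1.299   0.1123 -2.6293] [ 0.0234 -0.3796 -0.0079]
```

jog_arm([
  [0,0,0,0,0,0.003,-1],
  [0,0,0,0,0,0.003,-1],
  [0,0,0,0,0,0.003,-1],
  [0,0,0,0,0,0.003,-1],
  [0,0,0,0,0,0,-1],
])

```text
clock: 10.5
tool_pos: [0.5766, -0.0056, 0.1494]
tool_rot: [0.045, -0.041, 0.998, 0.002]
wrist_force: [3.0, -0.2, -3.4]
gripper_width: 0.119
```

```bash
python3 - <<'E'
from t import *
print(delta(-.05),bot.observe()['wrist_force'],bot.observe()['ft_torque'])
E
```

```text
(array([-0.0007, -0.0007,  0.0017]), array([ 0.0007, -0.0279, -0.0072])) [ 2.9934 -0.1617 -3.4156] [-0.0128 -0.3982  0.0156]
```

jog_arm([
  [0,0,0,0,0,0.001,-1],
  [0,0,0,0,0,0.001,-1],
  [0,0,0,0,0,0.001,-1],
  [0,0,0,0,0,0,-1],
  [0,0,0,0,0,0,-1],
])

```text
clock: 10.92
tool_pos: [0.5773, -0.0056, 0.1478]
tool_rot: [0.045, -0.041, 0.998, 0.002]
wrist_force: [0.2, 0.6, 3.8]
gripper_width: 0.121
```

```bash
python3 - <<'E'
from t import *
print(delta(-.05),bot.observe()['wrist_force'],bot.observe()['ft_torque'])
v=cap('wrist','w6');s=cap('scene','s6')
x,y=proj(v,C)[0].astype(int);y=min(y,384-45);a=cv2.resize(v['pixels'][y-45:y+45,x-60:x+60],(400,300),interpolation=2)
X,Y=proj(s,C)[0].astype(int);b=cv2.resize(s['pixels'][Y-28:Y+17,X-30:X+30],(400,300),interpolation=2)
print(x,y,X,Y);cv2.imwrite('pics/z6.png',np.hstack([a,b])[:,:,::-1])
E
```

```text
(array([-0.0001, -0.0006,  0.0001]), array([ 0.0053, -0.0129, -0.0089])) [0.1879 0.5765 3.7505] [0.0143 0.029  0.0153]
252 213 269 186
```

View pics/z6.png

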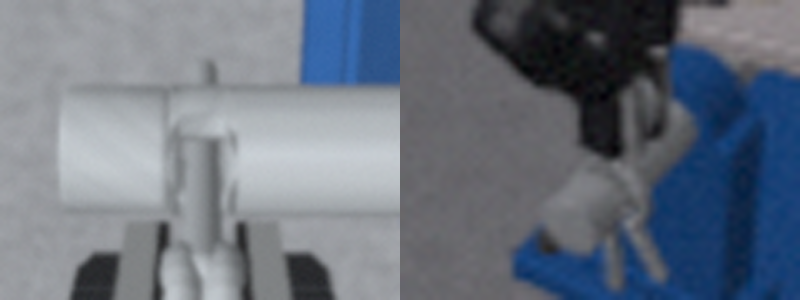

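jog_arm([
  [0,0,0,0,0,0.001,-1],
  [0,0,0,0,0,0.0005,-1],
  [0,0,0,0,0,0,-1],
  [0,0,0,0,0,0,-1],
])

```text
clock: 11.35
tool_pos: [0.5776, -0.0057, 0.1474]
tool_rot: [0.045, -0.041, 0.998, 0.002]
wrist_force: [-2.9, 0.2, 12.5]
gripper_width: 0.119
```

jog_arm([
  [0,0,0,0,0,-0.0015,-1],
  [0,0,0,0,0,0,0],
  [0,0,0,0,0,0,0],
  [0,0,0,0,0,0,0],
  [0,0,0,0,0,0,0],
  [0,0,0,0,0,0,0],
  [0,0,0,0,0,0,0],
  [0,0,0,0,0,0,0],
])

```text
clock: 12.02
tool_pos: [0.577, -0.0056, 0.1472]
tool_rot: [0.045, -0.041, 0.998, 0.002]
wrist_force: [0.7, 0.2, -0.3]
gripper_width: 0.501
```

jog_arm([
  [0,0,0,0,0,-0.01,0],
  [0,0,0,0,0,-0.02,0],
  [0,0,0,0,0,-0.03,0],
  [0,0,0,0,0,-0.03,0],
  [0,0,0,0,0,-0.03,0],
  [0,0,0,-0.03,0,0,0],
  [0,0,0,-0.03,0,0,0],
  [0,0,0,0,0,0,0],
  [0,0,0,0,0,0,0],
])

```text
clock: 12.77
tool_pos: [0.6266, -0.0014, 0.2726]
tool_rot: [0.045, -0.041, 0.998, 0.002]
wrist_force: [-0.5, 0.1, -0.2]
gripper_width: 0.502
```

```bash
python3 - <<'E'
from t import *
v=cap('wrist','w7');s=cap('scene','s7')
x,y=proj(v,C)[0].astype(int);a=cv2.resize(v['pixels'][y-37:y+38,x-50:x+50],(400,300),interpolation=2)
X,Y=proj(s,C)[0].astype(int);b=cv2.resize(s['pixels'][Y-28:Y+17,X-30:X+30],(400,300),interpolation=2)
ax=np.cross(ya,-h) # tool x
P=[C+h*.045-ax*.010,C,C-h*.05,C-h*.036-ax*.0205]
print('pred coil,seat,tip,flare: wrist',(proj(v,P)-[x-50,y-37])*4,'scene',(proj(s,P)-[X-30,Y-28])*400/60+[400,0])
print(bot.observe()['wrist_force'],bot.observe()['clock']);cv2.imwrite('pics/z7.png',np.hstack([a,b])[:,:,::-1])
E
```

```text
pred coil,seat,tip,flare: wrist [[200.9874 206.9407]
 [201.1558 148.3636]
 [201.2916 142.5192]
 [201.2548 222.8109]] scene [[621.044   99.3065]
 [605.1025 187.9209]
 [613.6754 288.4511]
 [658.4471 279.6622]]
[-0.1946 -0.1664 -0.2239] 12.8667
```

View pics/z7.png

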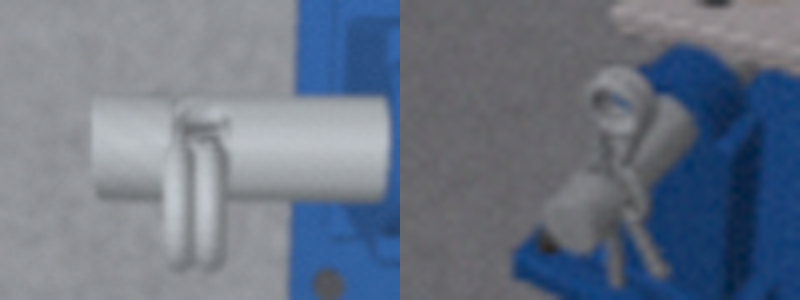

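The clip is released. In the scene crop the coil is at (617,98), the tip at about (615,284) and the flared end at (660,273). All are within about 1 source pixel (2–3 mm) of the predicted home positions. Handing in.

```bash
python3 -c "
from h import *
print(hand_in())"
```

```text
the job is handed in; nothing more can be done
None
```

I took the R-clip from the middle rack slot and pushed its straight leg through the axle's cross-hole until the bent leg snapped round. I then let go, backed off and handed the job in at about 12.9 s on the clock; no verdict was reported.

**Hole:** I found it by sight at about (0.571, -0.007, 0.110) m, leaning about 5° towards the stage's -x. A rough first estimate from the plate's tilt gave about 10°. I used the close wrist view instead, because it looked straight through the hole.

**Insertion:** The leg met no noticeable resistance going into the hole. While riding over the axle the wrist force only read about -3 N. It then rose to +3.8 N at the computed home position, and to 12.5 N with hardly any further travel, so the hard stop was reached. I did not see the 5–15 N ride-over peak, probably because I only read the force at the end of each move.

**Final look:** In the scene camera the coil, tip and flared end were all within about 1 pixel (2–3 mm) of where a fully home clip should show. The gripper was clear with no force on the wrist. I did not measure how far the bent leg is open; its flared end only looked to be at its rest position.

**Other items:** I did not re-check the gauges and bench items at the end. No contact showed in the forces I read.

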